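# Load the test box and hold its lid at the balance point

### The arm

A 6-joint arm with a two-finger parallel gripper is mounted at the origin on the work surface. World frame = base frame: x ahead of the robot, y to its left, z up, the work surface at z = 0. Lengths are in m, angles in degrees, forces in N, time in s.
With the tool pointing down it reaches from about 0.3 to 0.75 m from the base axis. Payload 8.5 kg.
Tool frame: the origin (TCP) lies between the finger pads, 19 mm behind the fingertips; this is the grasp point; z points along the fingers, y is the line along which they close (so a half turn about z gives the same grasp; the last joint's range is limited). The gripper opens to 85 mm and grips with 20 to 120 N. Pads are 22 mm wide; open, the fingers measure 114 mm over their backs; the gripper's body (76 mm by 85 mm) begins 54 mm behind the grasp point. The pads swing forward as they close: fully open they stand 13 mm farther back than shut.
Start: joints at [53.44, 21.807, 74.336, -0, 83.858, -12.336], TCP at [0.226, 0.502, 0.25] pointing down, gripper open.
Joint ranges: [-178.18, 178.18], [-50.72, 133.34], [12.68, 142.11], [-81.47, 261.47], [9.98, 163.14], [-165.26, 165.26]. Speed limits (degrees/s): [136.94, 136.94, 180, 180, 180, 180].

### API

Orientations are given as a 3x3 rotation matrix whose columns are the frame's x, y, z axes.
In Python, from rig import monitor, optics, close_job, models gives the robot as it stands.
- The arm moves only by the tool step_arm, never from a script. Its arguments are lists of equal length, an entry for each row: "fingers": the closure, from -1 (fully open) to 1 (shut); "travel": the shift along the tool's x, y, z scaled (see below), a list of three; "twist": the turn about the tool's z scaled (see below). In form: {"fingers": [fingers, ...], "travel": [[tx, ty, tz], ...], "twist": [twist, ...]}. A call has 1 to 10 rows; each row shifts and turns the commanded pose from where the row before left it, along the tool's axes as they then stand; what a row does not reach is not made up. The controller multiplies each number of a shift by 100 mm and each number of a turn by pi rad. A row lasts 1/8 s, in which the tool goes at most 62.5 mm and 10.7 degrees, less where a joint would pass 70% of its speed; a pose out of reach is approached as far as the arm can. A call with a number of a shift or a turn outside -1 to 1 is refused whole. A call with a gripper value outside its range is refused whole. The fingers move at their own pace and stop on an object; "force" is the grip in N (left out, the last holds). Time passes only in rows, so rows that do not move let the fingers close. It gives the time, the measured TCP pose, the force, the opening and the grip force at its end, in the units of the state.
- monitor.observe(): the state, without advancing time (a new reading comes with each control period).
- optics.get_image(name): name is "scene" or "top" or "wrist"; returns (picture, depth): 480x640x3 uint8, blue, green, red; 480x640 float32, m along the optical axis (not along the pixel's ray), 0 where there is no reading.
- optics.get_calibration(name): a dict with "vertical_fov" (degrees; the focal length in pixels is half the picture's height over the tangent of half this angle, whatever the lens; pixels are square), "cx", "cy" (the principal point, pixels), "distortion" ([k1, k2, p1, p2, k3] as OpenCV has them; the pictures are not rectified), "world_from_camera" (4x4, takes a point from camera to world coordinates). Camera axes: x right, y up, looking along -z (the intrinsics and any distortion apply to the point x, -y, -z); pixel columns grow to the right and rows downward; lengths in m; the calibration is good to about 2 mm. A picture is of the moment at which its call begins: read the wrist's pose just before it. get_calibration takes no time and is no camera call; for the wrist camera it gives the pose at the moment of the call.
- close_job(): hands the job in; it is judged then, once.
Trained networks look in the newest picture that a camera, given by its name, has taken for a name from the list of things; names that differ only in an ending like _2 or _b are one class to them, and where a whole thing is asked for, a point or a joint stands for the part that bears it (a point fixed in the world has none). Each returns a list of dicts, best first, with "confidence" (0 to 1); they miss things now and then, are a little off and sometimes report something else, mostly with a low value. They report only what shows in the picture. A call takes as long as a camera call. They do not tell look-alikes from the thing itself.
- models.trace(camera, query): "mask" (480x640 bool, what is visible of it) and "point" ([column, row] in pixels, amid what is visible of it).
- models.landmark_of(camera, query): "point" ([column, row] in pixels: a listed point, or the origin of a listed thing).
The state is a dict: "time_s": time; "q": joint angles; "qvel": joint speeds; "joint_efforts": joint torques, N m; "position": TCP position; "tool_rot": TCP orientation; "ft_force": force on the tool from outside, world axes, zero at the start; "wrist_torque": the same for the moment, N m; "grip_width": finger opening in m; "gripper_force": force on a finger pad.
Only numpy, scipy, OpenCV 4.12 (cv2) and the standard library are available. Lean on these libraries where they do the work, as an engineer would, in place of code of your own. Each camera call takes 0.05 s, during which the arm holds its last target. There are 200 camera calls.

### The job

Lower the finned heat-sink module into the open bay of the metal test box, set it down upright on the bay floor without dropping it, and let go. Then take the tilted-back lid by the bar on its free edge, bring it forward to its balance point, where it stands upright and would fall neither way, and finish with the gripper holding the bar there, the lid still, for a colleague to fit the stay. Never let the lid fall forward over the box, and leave the other things on the bench alone.

Things in the scene. Friction and masses are not known exactly. Their poses are not given: they have to be found in the camera images.
- module: Power module to be loaded, loose on the bench, 0.13 to 0.25 kg: a black finned heat sink block 50 (its x) x 34 (its y) mm, standing on a green board 64 x 40 x 4 mm; 60 mm high in all, upright. Origin: centre of the underside, z up. Best gripped across its y (34 mm) with the pads about 45 mm above the underside.
- box: Bare aluminium test box fixed to the bench, 200 (x) x 140 (y) x 82 (z) mm, yaw within 0.3 rad. Origin: centre of its underside, z up. From above: one rectangular open bay at its -x end, and at its +x end a shallow deck, recessed 19 mm, with three brass connectors that stay below the rim. Its lid is hinged along the upper edge of its +y side.
- bay (a point): Centre of the floor of the bay, at (-36, -12, 12) mm in the box's frame; axes as the box's. The opening is straight-walled, 104 (x) x 94 (y) mm, and 70 mm deep below the rim, which is 82 mm above the bench.
- hinge (a point): Middle of the lid's hinge axis, at (0, 70, 85) mm in the box's frame, axes as the box's; the hinge runs along the box's x. The lid is a flat aluminium plate 200 (along the hinge) x 140 x 6 mm; with its bar it weighs 0.4 to 0.7 kg, evenly in the plane through the hinge, so it balances upright; the hinge is nearly free and it falls either way from anywhere else.
- lid (a joint): Lid angle, rad: 0 shut (level over the box, reaching from the hinge to the box's -y), 1.571 upright, which is its balance point, 2.2 leaning back to the box's +y on its stop, where it rests at the start (it may settle there in the first moment).
- bar (a point): Steel handle bar of the lid: round rod 12 mm thick, 110 mm long, parallel to the hinge, held 36 mm clear of the lid's free edge by two 8 mm rods 50 mm either side of its middle. The point is the bar's middle, 182 mm from the hinge axis; at lid angle a it is 182*sin(a) above the hinge and 182*cos(a) from it toward the box's -y. It can turn between the pads.
- toroid: Bystander: ring-core transformer, 86 mm across, 47 mm high, lying flat. Origin: centre of the underside.
- capacitors: Bystander: board 60 x 36 mm with two upright blue capacitor cans, 48 mm high. Origin: centre of the underside.
- spool: Bystander: spool 56 mm across, 40 mm high, upright. Origin: centre of the underside.
- screwdriver: Bystander: screwdriver about 170 mm long lying on the bench. Origin: about its middle.
- board: Bystander: small circuit board 80 x 55 mm, up to 18 mm high. Origin: centre of the underside.
Mind the look-alikes: they are no part of the job. What is shaped like the module but purple or turquoise is not meant.

How it is judged (in metres and radians):
On the way, in this order (a step that is already met when the one before it is completed fails the run):
1. The module is lowered into the bay to within 15 mm of its floor while still held by the fingers (x of module in the frame of bay between -0.045 and 0.045 m and y of module in the frame of bay between -0.04 and 0.04 m and z of module in the frame of bay between -0.005 and 0.015 m and contact force between module and the fingers above 0.5 N), for 0.02 s.
2. The module stands upright at rest on the bay floor, let go, the lid still back (x of module in the frame of bay between -0.045 and 0.045 m and y of module in the frame of bay between -0.04 and 0.04 m and z of module in the frame of bay between -0.005 and 0.006 m and angle between module's own z axis and vertical below 0.12 rad and linear speed of module below 0.03 m/s and contact force between module and the fingers below 0.1 N and value of joint lid above 1.9 rad), for 0.2 s.
At the end, for the whole second after the job is handed in: Module upright (within 7 deg) on the bay floor (within 6 mm), at rest, not touched; lid within 0.08 rad of upright, still (under 0.05 rad/s), held by the fingers (over 1 N) at its bar (TCP within 60 mm of the bar's middle), no bystander propping the lid (x of module in the frame of bay between -0.045 and 0.045 m and y of module in the frame of bay between -0.04 and 0.04 m and z of module in the frame of bay between -0.005 and 0.006 m and angle between module's own z axis and vertical below 0.12 rad and linear speed of module below 0.03 m/s and contact force between module and the fingers below 0.1 N and value of joint lid between 1.491 and 1.651 rad and velocity of joint lid between -0.05 and 0.05 rad/s and contact force between the fingers and lid above 1 N and distance between the grasp point and bar below 0.06 m and contact force between lid and toroid below 0.1 N and contact force between lid and capacitors below 0.1 N and contact force between lid and spool below 0.1 N and contact force between lid and screwdriver below 0.1 N and contact force between lid and board below 0.1 N); the arm keeps its last pose, push and grip.
It fails at once if The lid goes over its balance point and falls toward the box (angle under 1.2 rad) (value of joint lid below 1.2 rad).
It fails at once if A bystander is moved more than 40 mm (distance of any of toroid, capacitors, spool, screwdriver, board from where it was at the start of the episode above 0.04 m).
It also fails if it takes over 64 s, if anything falls off the work surface, if the arm or the gripper's body presses on something with over 40 N, if the wrist force passes 120 N, or if a joint passes its speed limit or range.

## Working session

There is one attempt and no reset: what is moved stays moved. The work goes in short steps, Python scripts to look and compute and a tool call to move; the robot and the scene stay as the last step left them, time stands still between calls to the robot, and variables do not carry over. Pictures are saved under pics/ and viewed, at most 10 in all, crops included, and the job is handed in when it is done.

Besides the shell and the picture viewer there is one more tool, called after "Emit:" as name(argument=value, ...) on one line, values as JSON. step_arm: Moves the arm, as the interface text tells. Its arguments: {"type":"object","properties":{"fingers":{"type":"array","items":{"type":"number"}},"travel":{"type":"array","items":{"type":"array","items":{"type":"number"}}},"twist":{"type":"array","items":{"type":"number"}},"force":{"type":"number"}},"required":["fingers","travel","twist"]}

```bash
mkdir -p pics; cat > h.py <<'E'
import numpy as np, cv2
from rig import monitor, optics, models
def K(c):
    f=240/np.tan(np.radians(c["vertical_fov"])/2)
    return np.array([[f,0,c["cx"]],[0,f,c["cy"]],[0,0,1]])
def world(c,uv,d):
    "pixels Nx2, depth along axis N -> world"
    uv=np.asarray(uv,float).reshape(-1,1,2)
    n=cv2.undistortPoints(uv,K(c),np.array(c["distortion"],float))[:,0]
    d=np.asarray(d,float).reshape(-1)
    p=np.c_[n[:,0]*d,-n[:,1]*d,-d,np.ones(len(d))]
    return (np.array(c["world_from_camera"])@p.T).T[:,:3]
def onplane(c,uv,z):
    a=world(c,uv,np.ones(len(np.reshape(uv,(-1,2)))));o=np.array(c["world_from_camera"])[:3,3]
    return o+(a-o)*((z-o[2])/(a[:,2]-o[2]))[:,None]
def project(c,P):
    q=(np.linalg.inv(c["world_from_camera"])@np.c_[np.atleast_2d(P),np.ones(len(np.atleast_2d(P)))].T).T[:,:3]
    q=q*[1,-1,-1]
    return cv2.projectPoints(q,np.zeros(3),np.zeros(3),K(c),np.array(c["distortion"],float))[0][:,0]
E
python3 - <<'E'
from h import *
ims=[]
for n in("scene","top"):
    im,d=optics.get_image(n);c=optics.get_calibration(n);np.savez(f"{n}.npz",im=im,d=d)
    cv2.imwrite(f"pics/{n}.png",im)
    for q in("module","box","bay","hinge","bar","toroid","capacitors","spool","screwdriver","board"):
        for r in models.landmark_of(n,q)[:4]: 
            if r["confidence"]>.2:
                u,v=np.round(r["point"]).astype(int); 
                print(n,q,round(r["confidence"],2),u,v,world(c,[[u,v]],[d[min(max(v,0),479),min(max(u,0),639)]]).round(3))
print({k:np.round(v,3) for k,v in monitor.observe().items()})
E
```

```text
scene module 0.84 279 203 [[ 0.436 -0.179  0.012]]
scene module 0.7 361 204 [[ 0.43  -0.034  0.041]]
scene module 0.57 291 157 [[ 0.321 -0.183  0.004]]
scene module 0.51 399 274 [[0.535 0.048 0.011]]
scene box 0.85 401 301 [[0.607 0.053 0.061]]
scene bay 0.73 401 277 [[0.539 0.051 0.011]]
scene hinge 0.65 458 287 [[0.583 0.129 0.09 ]]
scene hinge 0.4 177 335 [[ 0.703 -0.278 -0.002]]
scene bar 0.35 277 202 [[ 0.44  -0.181  0.021]]
scene toroid 0.86 234 272 [[ 0.598 -0.211  0.039]]
scene capacitors 0.72 171 221 [[ 0.509 -0.354  0.01 ]]
scene capacitors 0.4 278 201 [[ 0.435 -0.18   0.017]]
scene spool 0.68 283 378 [[ 0.749 -0.095  0.04 ]]
scene screwdriver 0.58 177 334 [[ 0.701 -0.279 -0.003]]
scene board 0.59 219 156 [[ 0.346 -0.318  0.003]]
top module 0.91 293 295 [[ 0.402 -0.041  0.06 ]]
top module 0.69 367 283 [[ 0.426 -0.184  0.006]]
top module 0.56 363 341 [[ 0.318 -0.173  0.065]]
top box 0.69 245 207 [[0.573 0.06  0.018]]
top bay 0.73 246 205 [[0.577 0.059 0.013]]
top bay 0.6 250 224 [[0.54  0.05  0.011]]
top hinge 0.69 204 195 [[0.585 0.129 0.088]]
top bar 0.95 124 181 [[0.583 0
[... 325 characters left out ...]
 416 150 [[ 0.693 -0.279  0.023]]
top board 0.66 433 325 [[ 0.345 -0.317  0.004]]
{'time_s': np.float64(1.1), 'q': array([ 5.3440e+01,  2.1805e+01,  7.4336e+01,  1.0000e-03,  8.3859e+01,
       -1.2338e+01]), 'qvel': array([ 0.034, -0.03 ,  0.013,  0.035, -0.14 , -0.057]), 'joint_efforts': array([ 1.0000e-03, -4.4834e+01, -2.3146e+01, -0.0000e+00,  1.0000e-03,
        0.0000e+00]), 'position': array([0.226, 0.502, 0.25 ]), 'tool_rot': array([[-0.912,  0.41 , -0.   ],
       [ 0.41 ,  0.912,  0.   ],
       [ 0.   ,  0.   , -1.   ]]), 'ft_force': array([-1.415,  0.719,  0.194]), 'wrist_torque': array([ 0.021,  0.023, -0.028]), 'gripper_force': np.float64(0.0), 'grip_width': np.float64(0.085)}
```

View pics/scene.png

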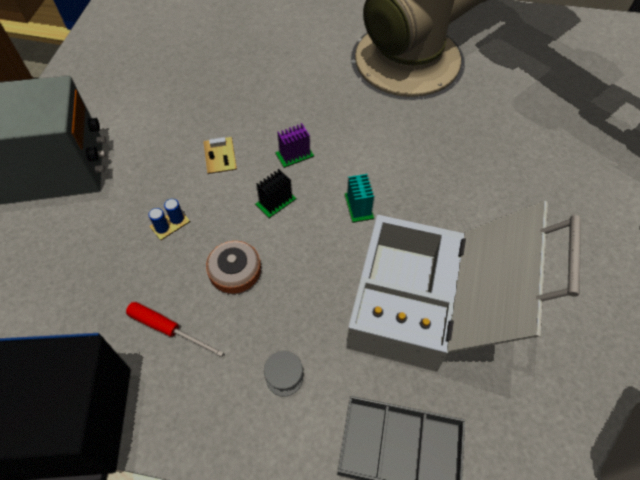

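View pics/top.png

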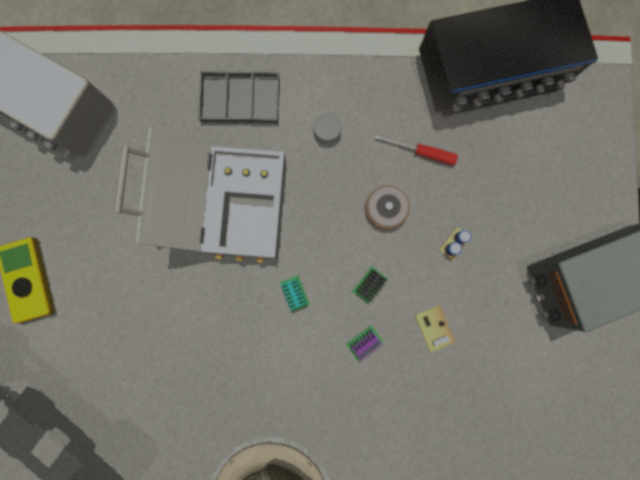

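Three look-alikes: the module must be the black one (scene 275,193; top 370,285). The purple (scene 294,145; top 365,343) and turquoise (scene 360,197; top 294,294) ones are decoys. I'll confirm this with a crop and then measure.

```bash
python3 - <<'E'
from h import *
o={n:np.load(n+".npz") for n in("scene","top")}
def cr(n,x,y,w=50): return cv2.resize(o[n]["im"][y-w:y+w,x-w:x+w],(390,390),interpolation=cv2.INTER_CUBIC)
cv2.imwrite("pics/crop.png",np.hstack([cr("scene",290,185),cr("top",350,305)]))
vv,uu=np.mgrid[0:480,0:640];uv=np.c_[uu.ravel(),vv.ravel()]
for n in o:
    c=optics.get_calibration(n);P=world(c,uv,o[n]["d"].ravel());ok=o[n]["d"].ravel()>0
    m=ok&(np.hypot(P[:,0]-.425,P[:,1]+.183)<.055)&(P[:,2]>.01)&(P[:,2]<.075)
    print(n,"module",m.sum(),P[m].mean(0).round(4),cv2.minAreaRect(P[m][:,:2].astype(np.float32)*1000), np.percentile(P[m][:,2],[50,90,99]).round(4))
    # green board
    hsv=cv2.cvtColor(o[n]["im"],cv2.COLOR_BGR2HSV).reshape(-1,3)
    g=ok&(np.hypot(P[:,0]-.425,P[:,1]+.183)<.055)&(hsv[:,1]>80)&(hsv[:,0]>45)&(hsv[:,0]<80)
    G=onplane(c,uv[g],.004)
    print(" board",g.sum(),cv2.minAreaRect(G[:,:2].astype(np.float32)*1000))
    m=ok&(np.abs(P[:,0]-.58)<.15)&(np.abs(P[:,1]-.06)<.12)&(np.abs(P[:,2]-.082)<.006)
    print(" rim",m.sum(),P[m][:,2].mean(),cv2.minAreaRect(P[m][:,:2].astype(np.float32)*1000))
    m=ok&(np.abs(P[:,0]-.58)<.09)&(np.abs(P[:,1]-.23)<.03)&(P[:,2]>.2)&(P[:,2]<.26)
    print(" bar",m.sum(),P[m].mean(0).round(4),P[m].min(0).round(3),P[m].max(0).round(3))
    np.savez(n+"P.npz",P=P)
E
```

```text
scene module 963 [ 0.4314 -0.187   0.0442] ((425.3572082519531, -189.1380157470703), (37.20097732543945, 52.00928497314453), 53.67323684692383) [0.0504 0.0593 0.061 ]
 board 355 ((413.3254089355469, -192.9029998779297), (65.02162170410156, 80.21793365478516), 53.68177032470703)
 rim 4251 0.08108611227142333 ((577.1923828125, 60.18611145019531), (143.84796142578125, 203.5703887939453), 86.67965698242188)
 bar 1315 [0.5929 0.2302 0.2295] [0.516 0.203 0.2  ] [0.654 0.244 0.24 ]
top module 430 [ 0.4251 -0.1895  0.0515] ((424.04791259765625, -189.8050537109375), (34.182796478271484, 50.09088897705078), 53.11195373535156) [0.0589 0.0624 0.0646]
 board 155 ((424.0822448730469, -188.8751220703125), (36.77885055541992, 61.27727508544922), 53.062744140625)
 rim 2856 0.08253637791847383 ((576.6663818359375, 59.069908142089844), (142.8559112548828, 201.33514404296875), 86.30195617675781)
 bar 822 [0.5853 0.227  0.2278] [0.492 0.202 0.2  ] [0.667 0.244 0.243]
```

View pics/crop.png

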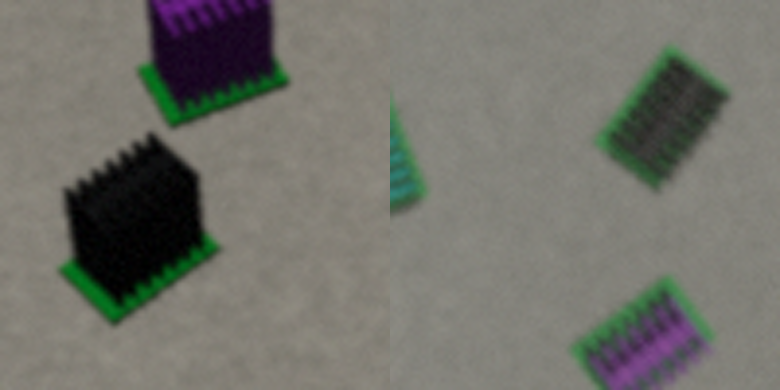

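The crop confirms it: black fins on a green board (crop left 135,225; right 665,118), and the purple one is distinct. I'll move above the black module.

Emit:
step_arm(fingers=[-1, -1, -1, -1, -1, -1, -1, -1, -1, -1], travel=[[-0.31, -0.366, 0], [-0.31, -0.366, 0], [-0.31, -0.366, 0], [-0.31, -0.366, 0], [-0.31, -0.366, 0], [-0.31, -0.366, 0], [-0.31, -0.366, 0], [-0.31, -0.366, 0], [-0.31, -0.366, 0], [-0.31, -0.366, 0]], twist=[0, 0, 0, 0, 0, 0, 0, 0, 0, 0])

```text
time_s: 2.35
position: [0.3584, 0.039, 0.2503]
tool_rot: [[-0.912, 0.41, 0.001], [0.41, 0.912, -0.0], [-0.001, 0.0, -1.0]]
ft_force: [-0.5, 0.0, -0.1]
grip_width: 0.0856
gripper_force: 0.0
```

Emit:
step_arm(fingers=[-1, -1, -1, -1, -1, -1, -1, -1, -1], travel=[[-0.31, -0.366, 0], [-0.31, -0.366, 0], [-0.31, -0.366, 0], [-0.31, -0.366, 0], [-0.31, -0.366, 0], [0, 0, 0], [0, 0, 0], [0, 0, 0.3], [0, 0, 0.2]], twist=[0, 0, 0, 0, 0, 0.035, 0.035, 0, 0])

```text
time_s: 3.48
position: [0.4242, -0.1898, 0.1991]
tool_rot: [[-0.8, 0.599, -0.0], [0.599, 0.8, 0.0], [0.0, -0.0, -1.0]]
ft_force: [0.3, -0.2, 0.5]
grip_width: 0.0854
gripper_force: 0.0
```

```bash
python3 - <<'E'
from h import *
s=monitor.observe();c=optics.get_calibration("wrist");im,d=optics.get_image("wrist")
print(s["time_s"],s["position"],np.degrees(np.arctan2(s["tool_rot"][1,1],s["tool_rot"][0,1])),s["ft_force"],s["q"])
vv,uu=np.mgrid[0:480,0:640];uv=np.c_[uu.ravel(),vv.ravel()]
P=world(c,uv,d.ravel());m=(d.ravel()>0)&(np.hypot(P[:,0]-.4245,P[:,1]+.1895)<.06)
for lo in(.01,.05):
    k=m&(P[:,2]>lo)&(P[:,2]<.075);print(k.sum(),cv2.minAreaRect(P[k][:,:2].astype(np.float32)*1000))
cv2.imwrite("pics/w1.png",im)
E
```

```text
3.475 [ 0.42424216 -0.18978973  0.19914739] 53.16910388630519 [ 0.27106125 -0.16726809  0.52934969] [-3.87451038e+01  1.61256570e+01  9.22088340e+01 -2.36682650e-03
  7.16907038e+01 -9.19134634e+01]
3890 ((424.7218017578125, -189.264892578125), (34.06422424316406, 50.35834503173828), 53.01366424560547)
2784 ((424.7872619628906, -189.3017120361328), (34.056236267089844, 50.20246124267578), 52.999515533447266)
```

Emit:
step_arm(fingers=[-1, -1, -1, -1, 1, 1, 1, 1, 1, 1], travel=[[0, 0, 0.5], [0, 0, 0.5], [0, 0, 0.35], [0, 0, 0.19], [0, 0, 0], [0, 0, 0], [0, 0, 0], [0, 0, 0], [0, 0, 0], [0, 0, 0]], twist=[0, 0, 0, 0, 0, 0, 0, 0, 0, 0], force=40)

```text
time_s: 4.78
position: [0.4249, -0.1903, 0.0471]
tool_rot: [[-0.801, 0.599, 0.002], [0.599, 0.801, -0.002], [-0.002, -0.0, -1.0]]
ft_force: [-0.6, 0.2, 7.4]
grip_width: 0.0338
gripper_force: 40.4
```

Emit:
step_arm(fingers=[1, 1, 1, 1, 1, 1, 1, 1, 1, 1], travel=[[0, 0, -0.2], [0, 0, -0.4], [0, 0, -0.5], [0, 0, -0.4], [0.086, 0.435, 0], [0.086, 0.435, 0], [0.086, 0.435, 0], [0.086, 0.435, 0], [0.086, 0.435, 0], [0.086, 0.435, 0]], twist=[0, 0, 0, 0, 0, 0, 0, 0, 0, 0])

```text
time_s: 6.02
position: [0.5398, 0.0514, 0.1963]
tool_rot: [[-0.801, 0.599, 0.0], [0.599, 0.801, -0.0], [-0.0, -0.0, -1.0]]
ft_force: [0.3, -0.5, -1.9]
grip_width: 0.0335
gripper_force: 40.8
```

Emit:
step_arm(fingers=[1, 1, 1, 1, 1, 1], travel=[[0, 0, 0], [0, 0, 0], [0, 0, 0], [0, 0, 0], [0, 0, 0], [0, 0, 0]], twist=[-0.046, -0.046, -0.046, -0.046, 0, 0])

```text
time_s: 6.78
position: [0.5395, 0.05, 0.1961]
tool_rot: [[-0.998, 0.067, -0.0], [0.067, 0.998, -0.0], [0.0, -0.0, -1.0]]
ft_force: [-0.3, -0.7, -1.8]
grip_width: 0.0332
gripper_force: 40.9
```

```bash
python3 - <<'E'
from h import *
s=monitor.observe();o=[]
print(s["position"],s["grip_width"],s["ft_force"],np.degrees(np.arctan2(s["tool_rot"][1,1],s["tool_rot"][0,1])))
vv,uu=np.mgrid[0:480,0:640];uv=np.c_[uu.ravel(),vv.ravel()]
for n in("scene","wrist"):
    c=optics.get_calibration(n);im,d=optics.get_image(n)
    if n=="scene":
        x,y=project(c,s["position"])[0].astype(int);im=im[max(y-120,0):y+120,x-120:x+200]
        o.append(cv2.resize(im,(390,292)))
    else: o.append(cv2.resize(im,(390,292)))
    P=world(c,uv,d.ravel());P=P[d.ravel()>0]
    m=(np.hypot(*(P[:,:2]-s["position"][:2]).T)<.045)&(P[:,2]>.13)&(P[:,2]<.225)
    print(n,m.sum(),P[m].mean(0),np.percentile(P[m][:,2],[1,99]))
cv2.imwrite("pics/held.png",np.hstack(o))
E
```

```text
[0.53945926 0.04997552 0.19611761] 0.033248710881799946 [-0.33171095 -0.67003797 -1.8067886 ] 86.13765297180416
scene 1881 [0.55241564 0.05077924 0.19156707] [0.1490578  0.22422227]
wrist 26239 [0.53077723 0.05049756 0.2000264 ] [0.15138682 0.22434096]
```

View pics/held.png

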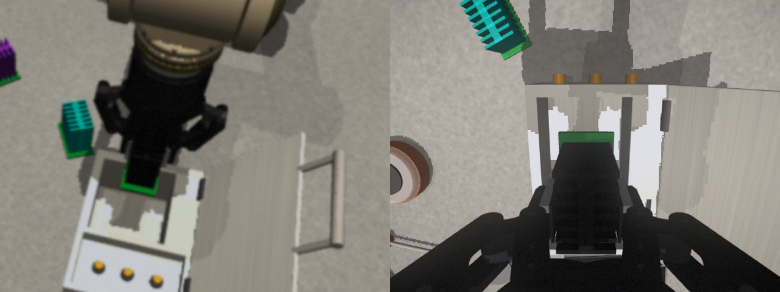

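It is held upright over the bay (wrist view 585,195; opening around it). I'll lower it.

Emit:
step_arm(fingers=[1, 1, 1, 1, 1, 1, 1, 1, 1, 1], travel=[[0, 0, 0.3], [0, 0, 0.3], [0, 0, 0.3], [0, 0, 0.2], [0, 0, 0.1], [0, 0, 0.05], [0, 0, 0.05], [0, 0, 0.03], [0, 0, 0], [0, 0, 0]], twist=[0, 0, 0, 0, 0, 0, 0, 0, 0, 0])

```text
time_s: 8.12
position: [0.5397, 0.0499, 0.0633]
tool_rot: [[-0.998, 0.065, 0.001], [0.065, 0.998, -0.0], [-0.001, -0.0, -1.0]]
ft_force: [0.1, -0.6, -1.7]
grip_width: 0.0338
gripper_force: 40.9
```

Emit:
step_arm(fingers=[1, 1, 1, 1], travel=[[0, 0, 0.02], [0, 0, 0.02], [0, 0, 0], [0, 0, 0]], twist=[0, 0, 0, 0])

```text
time_s: 8.62
position: [0.5396, 0.05, 0.0592]
tool_rot: [[-0.998, 0.065, 0.0], [0.065, 0.998, -0.0], [-0.0, -0.0, -1.0]]
ft_force: [-1.9, 0.4, 2.2]
grip_width: 0.0336
gripper_force: 41.3
```

Emit:
step_arm(fingers=[0, -0.15, -0.2, -0.2, -0.2], travel=[[0, 0, 0], [0, 0, 0], [0, 0, 0], [0, 0, 0], [0, 0, 0]], twist=[0, 0, 0, 0, 0])

```text
time_s: 9.25
position: [0.5396, 0.0499, 0.059]
tool_rot: [[-0.998, 0.065, -0.0], [0.065, 0.998, -0.0], [0.0, -0.0, -1.0]]
ft_force: [0.3, -0.3, -0.2]
grip_width: 0.0514
gripper_force: 0.0
```

Emit:
step_arm(fingers=[-0.2, -0.2, -0.2, -0.2, -0.2, -0.2, -0.2, -0.2], travel=[[0, 0, -0.1], [0, 0, -0.2], [0, 0, -0.3], [0, 0, -0.4], [0, 0, -0.5], [0, 0, -0.5], [0, 0, -0.5], [0, 0, -0.5]], twist=[0, 0, 0, 0, 0, 0, 0, 0])

```text
time_s: 10.25
position: [0.5389, 0.05, 0.3616]
tool_rot: [[-0.998, 0.065, 0.001], [0.065, 0.998, -0.0], [-0.001, -0.0, -1.0]]
ft_force: [0.2, -0.7, -0.8]
grip_width: 0.0514
gripper_force: 0.0
```

```bash
python3 - <<'E'
from h import *
s=monitor.observe();print(s["time_s"],s["position"],s["grip_width"])
vv,uu=np.mgrid[0:480,0:640];uv=np.c_[uu.ravel(),vv.ravel()]
for n in("wrist","top"):
    c=optics.get_calibration(n);im,d=optics.get_image(n);P=world(c,uv,d.ravel());ok=d.ravel()>0
    m=ok&(np.hypot(P[:,0]-.54,P[:,1]-.05)<.04)&(P[:,2]>.02)&(P[:,2]<.08)
    if m.sum()>9: print(n,m.sum(),P[m].mean(0),P[m][:,2].max(),cv2.minAreaRect(P[m][:,:2].astype(np.float32)*1000))
    m=ok&(np.abs(P[:,0]-.585)<.09)&(np.abs(P[:,1]-.23)<.04)&(P[:,2]>.19)&(P[:,2]<.26)
    print("bar pts",m.sum()); 
    if n=="wrist": cv2.imwrite("pics/w2.png",im)
    for r in models.landmark_of(n,"bar")[:1]:
        u=r["point"];print(n,"bar",r["confidence"],u,onplane(c,[u],.232))
E
```

```text
10.25 [0.53891926 0.05004662 0.36156518] 0.05144316359863038
wrist 1663 [0.53755941 0.05036888 0.06288613] 0.0737859273006311 ((539.0845336914062, 50.32087326049805), (33.94770812988281, 50.55400848388672), 86.33916473388672)
bar pts 7337
wrist bar 0.9 [582.7, 286.7] [[0.5893093  0.23393779 0.232     ]]
top 545 [0.53760287 0.04819387 0.06030717] 0.07831597090729336 ((536.4735717773438, 49.94049835205078), (35.90853500366211, 54.796607971191406), 84.75691223144531)
bar pts 265
```

View pics/w2.png

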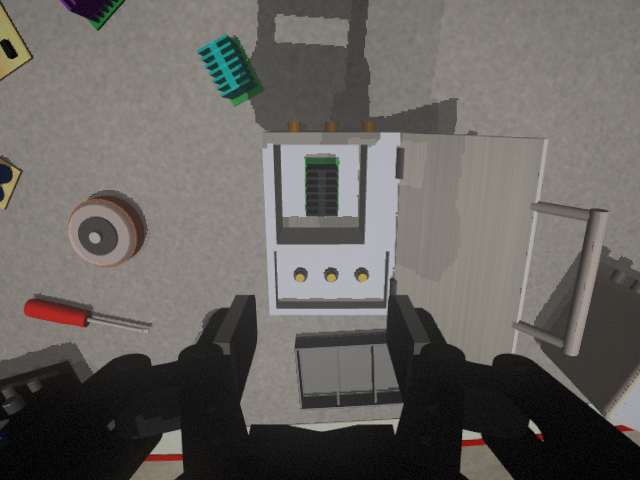

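The module stands upright in the bay (wrist 321,185), and the bar is at (580,280). Next I'll move over the bar.

Emit:
step_arm(fingers=[-1, -1, -1, -1, -1, -1], travel=[[-0.095, 0.47, 0], [-0.095, 0.47, 0], [-0.095, 0.47, 0], [-0.095, 0.47, 0], [0, 0, 0], [0, 0, 0]], twist=[0, 0, 0, 0, 0, 0])

```text
time_s: 11.2
position: [0.5894, 0.2347, 0.358]
tool_rot: [[-0.998, 0.065, -0.002], [0.065, 0.998, -0.001], [0.002, -0.001, -1.0]]
ft_force: [0.0, 0.6, -0.5]
grip_width: 0.0855
gripper_force: 0.0
```

```bash
python3 - <<'E'
from h import *
s=monitor.observe();print(s["time_s"],s["position"],s["grip_width"],s["q"])
vv,uu=np.mgrid[0:480,0:640];uv=np.c_[uu.ravel(),vv.ravel()]
y=np.radians(-3.65);R=np.array([[np.cos(y),-np.sin(y)],[np.sin(y),np.cos(y)]])
H=np.array([.577,.0595])+R@[0,.07];print("hinge",H)
c=optics.get_calibration("wrist");im,d=optics.get_image("wrist");cv2.imwrite("pics/w3.png",im)
P=world(c,uv,d.ravel());P=P[d.ravel()>0]
L=(P[:,:2]-H)@R   # hinge frame
m=(np.abs(L[:,0])<.045)&(L[:,1]>.085)&(L[:,1]<.14)&(P[:,2]>.21)&(P[:,2]<.25)
print(m.sum(),"y range",np.percentile(L[m,1],[1,50,99]),"z",np.percentile(P[m,2],[1,99]))
if m.sum():
    for a in(-.045,0,.045):
        k=m&(np.abs(L[:,0]-a)<.015);print(a,k.sum(),L[k,1].min() if k.any() else 0,L[k,1].max() if k.any() else 0)
m=(L[:,1]>.09)&(L[:,1]<.14)&(P[:,2]>.222)&(P[:,2]<.25)&(np.abs(L[:,0])<.1)
print("x range",np.percentile(L[m,0],[1,99]))
# lid plate
m=(np.abs(L[:,0])<.08)&(L[:,1]>.02)&(L[:,1]<.07)&(P[:,2]>.1)&(P[:,2]<.19)
if m.sum()>50: print("lid",m.sum(),np.polyfit(L[m,1],P[m,2],1))
for r in models.landmark_of("wrist","bar")[:1]: print(r["confidence"],onplane(c,[r["point"]],.232))
E
```

```text
11.2 [0.58942919 0.23468906 0.35801212] 0.08551442450232316 [ 1.10435156e+01  2.87571146e+01  4.55296716e+01 -1.61400597e-02
  1.05836238e+02 -7.52522713e+01]
hinge [0.5814563  0.12935801]
2435 y range [0.10012444 0.10595362 0.11181528] z [0.2315354  0.23852563]
-0.045 458 0.1002777119769462 0.11170054583367685
0 820 0.09999727420973324 0.11194585489948017
0.045 348 0.10043731144919767 0.11141987074492928
x range [-0.05481478  0.05335387]
lid 8236 [1.37069491 0.09130233]
0.61 [[0.58971207 0.2341477  0.232     ]]
```

Emit:
step_arm(fingers=[-1, -1, -1, -1, -1], travel=[[0.015, 0.004, 0.4], [0, 0, 0.4], [0, 0, 0.3], [0, 0, 0.12], [0, 0, 0]], twist=[0, 0, 0, 0, 0])

```text
time_s: 11.92
position: [0.5883, 0.235, 0.2373]
tool_rot: [[-0.998, 0.065, -0.0], [0.065, 0.998, -0.0], [0.0, -0.0, -1.0]]
ft_force: [0.5, -0.2, 0.8]
grip_width: 0.0857
gripper_force: 0.0
```

Emit:
step_arm(fingers=[-0.5, 0, 0.3, 0.5, 1, 1, 1, 1, 1], travel=[[0, 0, 0], [0, 0, 0], [0, 0, 0], [0, 0, 0], [0, 0, 0], [0, 0, 0], [0, 0, 0], [0, 0, 0], [0, 0, 0]], twist=[0, 0, 0, 0, 0, 0, 0, 0, 0], force=40)

```text
time_s: 13.05
position: [0.5882, 0.2351, 0.2373]
tool_rot: [[-0.998, 0.065, 0.0], [0.065, 0.998, -0.001], [-0.0, -0.001, -1.0]]
ft_force: [-2.4, -4.4, 4.0]
grip_width: 0.0106
gripper_force: 39.1
```

```bash
python3 - <<'E'
from h import *
s=monitor.observe();print(s["time_s"],s["position"],s["grip_width"],s["ft_force"],s["gripper_force"])
t=s["position"];R3=np.array(s["tool_rot"])
y=np.radians(-3.65);R=np.array([[np.cos(y),-np.sin(y)],[np.sin(y),np.cos(y)]]);H=np.array([.577,.0595])+R@[0,.07]
a0=2.194;prev=None
for a in np.linspace(a0,1.571,16):
    p=np.r_[R@[0,-.182*np.cos(a)],.182*np.sin(a)]
    if prev is not None: print(round(a,3),(R3.T@(p-prev)*10).round(3))
    prev=p
E
```

```text
13.05 [0.58817149 0.23509475 0.23725803] 0.010602334578608149 [-2.40902326 -4.37775837  3.95806968] 39.127875566482544
2.152 [-0.    -0.062 -0.043]
2.111 [-0.    -0.064 -0.04 ]
2.069 [-0.    -0.066 -0.037]
2.028 [-0.    -0.067 -0.035]
1.986 [-0.    -0.069 -0.032]
1.945 [-0.    -0.07  -0.029]
1.903 [-0.    -0.071 -0.026]
1.862 [-0.    -0.072 -0.023]
1.82 [-0.    -0.073 -0.02 ]
1.779 [-0.    -0.074 -0.017]
1.737 [-0.    -0.074 -0.014]
1.696 [-0.    -0.075 -0.011]
1.654 [-0.    -0.075 -0.008]
1.613 [-0.    -0.075 -0.005]
1.571 [-0.    -0.076 -0.002]
```

Emit:
step_arm(fingers=[1, 1, 1, 1, 1, 1, 1, 1], travel=[[0, -0.062, -0.043], [0, -0.064, -0.04], [0, -0.066, -0.037], [0, -0.067, -0.035], [0, -0.069, -0.032], [0, -0.07, -0.029], [0, -0.071, -0.026], [0, 0, 0]], twist=[0, 0, 0, 0, 0, 0, 0, 0])

```text
time_s: 14.05
position: [0.5852, 0.1884, 0.2626]
tool_rot: [[-0.998, 0.065, 0.002], [0.065, 0.998, 0.001], [-0.002, 0.001, -1.0]]
ft_force: [-0.2, 4.0, 7.1]
grip_width: 0.0102
gripper_force: 40.8
```

Emit:
step_arm(fingers=[1, 1, 1, 1, 1, 1, 1, 1, 1, 1], travel=[[0, -0.072, -0.023], [0, -0.073, -0.02], [0, -0.074, -0.017], [0, -0.074, -0.014], [0, -0.075, -0.011], [0, -0.075, -0.008], [0, -0.06, -0.004], [0, -0.03, 0], [0, 0, 0], [0, 0, 0]], twist=[0, 0, 0, 0, 0, 0, 0, 0, 0, 0])

```text
time_s: 15.3
position: [0.5818, 0.1357, 0.271]
tool_rot: [[-0.998, 0.065, 0.0], [0.065, 0.998, -0.0], [-0.0, -0.0, -1.0]]
ft_force: [1.0, 1.2, 4.3]
grip_width: 0.0104
gripper_force: 42.3
```

```bash
python3 - <<'E'
from h import *
s=monitor.observe();print(s["time_s"],s["position"],s["grip_width"],s["ft_force"],s["gripper_force"])
y=np.radians(-3.65);R=np.array([[np.cos(y),-np.sin(y)],[np.sin(y),np.cos(y)]]);H=np.array([.577,.0595])+R@[0,.07]
print("tcp in hinge frame",R.T@(s["position"][:2]-H))
vv,uu=np.mgrid[0:480,0:640];uv=np.c_[uu.ravel(),vv.ravel()];o=[]
for n in("scene","top","wrist"):
    c=optics.get_calibration(n);im,d=optics.get_image(n)
    if n!="top": o.append(cv2.resize(im,(400,300)))
    P=world(c,uv,d.ravel());P=P[d.ravel()>0];L=(P[:,:2]-H)@R
    m=(np.abs(L[:,0])<.095)&(np.abs(L[:,1])<.03)&(P[:,2]>.105)&(P[:,2]<.215)
    if m.sum()>50:
        f=np.polyfit(P[m,2]-.085,L[m,1],1);print(n,"lid",m.sum(),"angle",np.pi/2+np.arctan(f[0]),"offs",f[1])
    m=(np.hypot(P[:,0]-.54,P[:,1]-.05)<.045)&(P[:,2]>.05)&(P[:,2]<.079)
    if m.sum()>20: print(n,"module",m.sum(),P[m][:,:2].mean(0),np.percentile(P[m,2],99))
cv2.imwrite("pics/end.png",np.hstack(o))
E
```

```text
15.3 [0.58181613 0.13565926 0.27100217] 0.010395138759197007 [0.95856716 1.20990828 4.2839789 ] 42.34951436519623
tcp in hinge frame [-4.20486528e-05  6.31137897e-03]
scene lid 1861 angle 1.6094750531940012 offs -0.0032230101720274384
scene module 767 [0.54325576 0.05142653] 0.07381638869581925
top lid 1503 angle 1.607447223531505 offs -0.003500307343549938
top module 393 [0.53870342 0.04908974] 0.07764328605160521
wrist lid 184 angle 1.6116754014650625 offs -0.00410703754265005
wrist module 2170 [0.54015771 0.05163966] 0.07283185386939965
```

View pics/end.png

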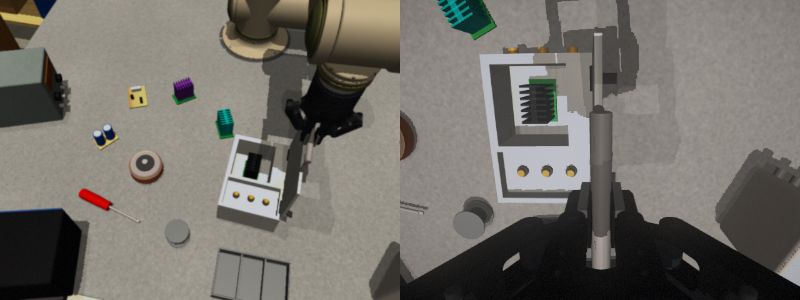

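The lid reads 1.608 rad and the bar is held, with the module upright. It needs 6.5 mm more.

Emit:
step_arm(fingers=[1, 1, 1, 1, 1, 1, 1, 1], travel=[[0, -0.03, 0], [0, -0.025, 0], [0, -0.01, 0], [0, 0, 0], [0, 0, 0], [0, 0, 0], [0, 0, 0], [0, 0, 0]], twist=[0, 0, 0, 0, 0, 0, 0, 0])

```text
time_s: 16.45
position: [0.5814, 0.1291, 0.2709]
tool_rot: [[-0.998, 0.065, 0.0], [0.065, 0.998, -0.0], [-0.0, 0.0, -1.0]]
ft_force: [3.4, 0.8, 3.7]
grip_width: 0.01
gripper_force: 42.5
```

```bash
python3 - <<'E'
from h import *
s=monitor.observe();print(s["time_s"],s["position"],s["grip_width"],s["ft_force"],s["gripper_force"],np.abs(s["qvel"]).max())
y=np.radians(-3.65);R=np.array([[np.cos(y),-np.sin(y)],[np.sin(y),np.cos(y)]]);H=np.array([.577,.0595])+R@[0,.07]
print(R.T@(s["position"][:2]-H))
vv,uu=np.mgrid[0:480,0:640];uv=np.c_[uu.ravel(),vv.ravel()];ok=True
for n in("scene","top"):
    c=optics.get_calibration(n);im,d=optics.get_image(n)
    P=world(c,uv,d.ravel());P=P[d.ravel()>0];L=(P[:,:2]-H)@R
    m=(np.abs(L[:,0])<.095)&(np.abs(L[:,1])<.03)&(P[:,2]>.105)&(P[:,2]<.215)
    f=np.polyfit(P[m,2]-.085,L[m,1],1);a=np.pi/2+np.arctan(f[0]);print(n,m.sum(),a);ok&=abs(a-1.571)<.035
if ok:
    from rig import close_job; print(close_job())
E
```

```text
16.45 [0.58136806 0.12913596 0.27089582] 0.010025224098558768 [3.3702608  0.81448657 3.65438326] 42.49267280101776 0.10964518645907148
[-7.39272736e-05 -2.27218016e-04]
scene 1436 1.5742201875289459
top 1241 1.5727837150854014
the job is handed in; nothing more can be done
None
```

The module stands upright on the bay floor, the gripper holds the lid by its bar at about 1.573 rad (upright is 1.571), and the job is handed in; the hand-in call gave no verdict.

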